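# Fit the wing handle and shut the bench air valve

## Robot

A 7-joint arm with a two-finger parallel gripper is mounted at the origin on a cart in front of the work surface, level with it; the furniture and walls round the work are solid. World frame = base frame: x ahead of the robot, y to its left, z up, the work surface at z = 0. Lengths are in m, angles in rad, forces in N, time in s.
With the tool pointing down it reaches from about 0.35 to 0.9 m from the base axis. Payload 7.2 kg.
Tool frame: the origin (TCP) lies where the fingers leave the gripper's body, on its centre line; the fingertips stand 80 mm ahead of it and the grasp point (between the pads) lies 61 mm ahead of it; z points along the fingers, y is the line along which they close (so a half turn about z gives the same grasp; the last joint's range is limited). The gripper opens to 88 mm and grips with 3 to 60 N. Pads are 20 mm wide; open, the fingers measure 115 mm over their backs; the gripper's body (75 mm by 178 mm) begins 61 mm behind the grasp point.
Start: joints at [1.243, 0.411, -0.013, 1.596, 0.006, 1.134, -0.082], TCP at [0.161, -0.604, 0.303] pointing down, gripper open.
Joint ranges: [-2.95, 2.95], [-0.29, 1.99], [-1.47, 1.44], [0.14, 2.54], [-1.03, 4.17], [0.13, 1.85], [-2.86, 2.86]. Speed limits (rad/s): [2.39, 2.39, 3.01, 3.01, 3.14, 3.14, 3.14].

## Interface

Orientations are given as a rotation vector (axis times angle).
In Python, from plant import sensors, eyes, ticket gives the robot as it stands. The module is installed in compiled form; this text tells all that it offers.
- The arm moves only by the tool step_arm, never from a script. Its argument "motion" is one flat list of numbers, 4 for each row, row after row: the shift along the tool's x, y, z in mm, then the turn about the tool's z in units of 5 degrees (1.0 is 5 degrees). In form: [x, y, z, spin, x, y, z, spin, ...]. A call has 1 to 10 rows; each row is the pose to reach, as a shift and turn from the pose commanded when the call began, along the tool's axes at that moment; what a row does not reach only later rows make up. A row lasts 1/8 s, in which the tool goes at most 62.5 mm and 10.7 degrees, less where a joint would pass 70% of its speed; a pose out of reach is approached as far as the arm can. A call with a gripper value outside its range is refused whole. "grip" is the finger opening in mm, from 0 to 87.8, set as the call begins (left out, the last holds). The fingers move at their own pace and stop on an object; "force" is the grip in N (left out, the last holds). Time passes only in rows, so rows that repeat a pose let the fingers close. It gives the time, the measured TCP pose, the force, the opening and the grip force at its end, in the units of the state.
- sensors.get_state(): the state, without advancing time (a new reading comes with each control period).
- eyes.snapshot(name): name is "scene" or "top" or "wrist"; returns the picture (480x640x3 uint8, red, green, blue); there is no depth.
- eyes.calibration(name): a dict with "K" (3x3 intrinsics, pixels), "R" (3x3) and "t" (3): a world point X has camera coordinates R X + t. Camera axes: x right, y down, z forward; pixel columns grow to the right and rows downward; lengths in m; the calibration is good to about 2 mm. A picture is of the moment at which its call begins: read the wrist's pose just before it. calibration takes no time and is no camera call; for the wrist camera it gives the pose at the moment of the call.
- ticket.finish_job(): hands the job in; it is judged then, once.
The state is a dict: "t": time; "joint_positions": joint angles; "joint_velocities": joint speeds; "joint_torque": joint torques, N m; "ee_pos": TCP position; "orientation": TCP orientation; "contact_force": force on the tool from outside, world axes, zero at the start; "wrist_torque": the same for the moment, N m; "width": finger opening in m; "grasp_force": force on a finger pad.
Only numpy, scipy, OpenCV 4.12 (cv2) and the standard library are available. Lean on these libraries where they do the work, as an engineer would, in place of code of your own. Each camera call takes 0.05 s, during which the arm holds its last target. There are 200 camera calls.

## Task

The red wing handle has been taken off the brass air valve, and the valve was left partly open. Put the handle on the valve stem and, pressing only gently, turn it slowly until its slot drops over the stem's cross pin and it sits fully home; then turn the valve shut, so that the wing stands square across the pipe, and let go. Never force it, and leave the cup, the pot and the kiln stilt where they are.

Things in the scene. Friction and masses are not known exactly. Their poses are not given: they have to be found in the camera images.
- handle: Loose red wing handle, 80 g, standing upright on the table. Origin: centre of its underside; z up. Square hub 26 x 26 mm, 22 mm high, with an upright wing on top along the handle's x. In the underside: a bore about 15 mm wide, 20 mm deep, and a slot 7 mm wide, 11 mm deep, right across the hub along the handle's x. It works the same after a half turn.
- wing (a point): Middle of the handle's wing, the grip, 42 mm above the handle's underside; axes as the handle's. The wing is 56 mm long along x, 14 mm thick along y and spans 22 to 50 mm above the underside. Grip it across its thickness with the fingertips above the hub's top (23 mm).
- valve: Brass bench air valve, fixed on a grey plate 70 x 120 mm. Origin: centre of the plate's underside, at table height on the stem's axis; z up. Its pipe (20 mm thick, axis 32 mm up, 158 mm long with hose tails) lies along the valve's y; x is square across the pipe. The valve is shut when the handle's wing lies along the valve's x, either way round.
- stem_tip (a point): Top of the upright steel stem, 77 mm above the table. Stem 12 mm thick, tip tapered; a cross pin 26 x 5 mm passes through it, its top 8 mm below here. Stem turns stiffly (0.12 Nm). This point is fixed to the valve, so the pin's angle is not given: it starts 17 to 75 deg anticlockwise from the valve's x seen from above; clockwise shuts. Stops 17 deg past shut, and 92 deg open.
- seat (a point): Centre of the black washer round the stem's foot (34 mm across), 60 mm above the table, on the stem's axis. With the handle fully home its underside rests here; with the slot not over the pin it stays 9 mm higher, resting on the pin. Washer and stem are sprung: together they give up to 4 mm downward (10 N at the end, then solid). Axes as the valve's.
- cup: Small terracotta cup, 65 mm wide, 50 mm high, standing near the valve. Origin: centre of its underside.
- pot: Small brown-red pigment pot with a black cap, 37 mm wide, 46 mm high, near the valve. Origin: centre of its underside.
- stilt: Small three-armed cream kiln stilt, 55 x 48 x 13 mm, lying near the handle. Origin: centre of its underside.
There are look-alikes about, which are no part of the job. Of the things that look like the handle, take the one that is nearest to the robot's base at the start.

How it is judged:
By the outcome, as a careful person would: the job done as asked, in the order asked, and still so for the second after the job is handed in, with the robot touching nothing.
It also fails if it takes over 58 s, if anything falls off the work surface, if the arm or the gripper's body presses on something with over 40 N, if the wrist force passes 120 N, or if a joint passes its speed limit or range.

## Working session

There is one attempt and no reset: what is moved stays moved. The work goes in short steps, Python scripts to look and compute and a tool call to move; the robot and the scene stay as the last step left them, time stands still between calls to the robot, and variables do not carry over. Pictures are saved under pics/ and viewed, at most 10 in all, crops included, and the job is handed in when it is done.

Besides the shell and the picture viewer there is one more tool, called after "Request:" as a command line: name --argument value ..., lists and objects as JSON in quotes. step_arm: Moves the arm, as the interface text tells. Its arguments: {"type":"object","properties":{"motion":{"type":"array"},"grip":{"type":"number"},"force":{"type":"number"}},"required":["motion"]}

```bash
mkdir -p pics; python3 - <<'E'
from plant import sensors, eyes
import cv2, numpy as np
s=sensors.get_state(); print(s['t'],s['ee_pos'],s['orientation'],s['width'])
for n in ['scene','top']:
    im=eyes.snapshot(n); cv2.imwrite(f'pics/{n}0.png',im[...,::-1])
    c=eyes.calibration(n); np.savez(f'{n}.npz',**c); print(n,np.round(c['K'],1).tolist(),np.round(c['R'],3).tolist(),np.round(c['t'],3), 'cam',np.round(-np.array(c['R']).T@c['t'],3))
E
```

```text
0.0 [ 0.160415   -0.60365872  0.30180296] [-3.11355830e+00 -4.06820736e-01  5.03160107e-04] 0.08773072235609958
scene [[594.7, 0.0, 315.3], [0.0, 594.7, 246.7], [0.0, 0.0, 1.0]] [[-0.827, -0.563, 0.004], [-0.383, 0.558, -0.736], [0.412, -0.61, -0.677]] [0.622 0.241 0.892] cam [0.24  0.759 0.779]
top [[447.8, 0.0, 320.0], [0.0, 447.8, 239.9], [0.0, 0.0, 1.0]] [[0.016, -0.999, -0.031], [-0.998, -0.014, -0.068], [0.068, 0.032, -0.997]] [0.119 0.651 0.932] cam [0.585 0.098 0.977]
```

View pics/top0.png

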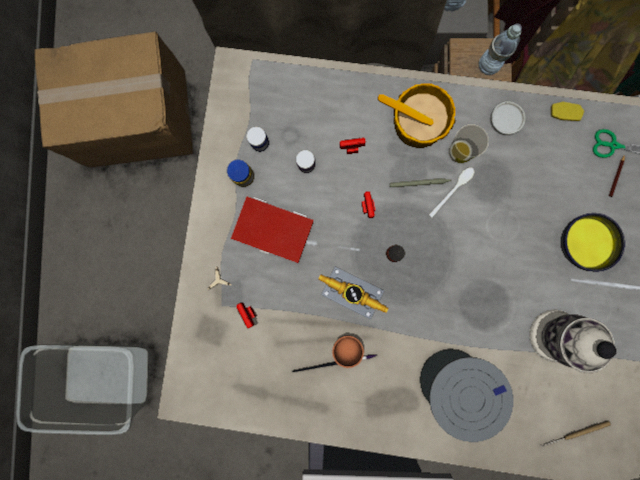

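View pics/scene0.png

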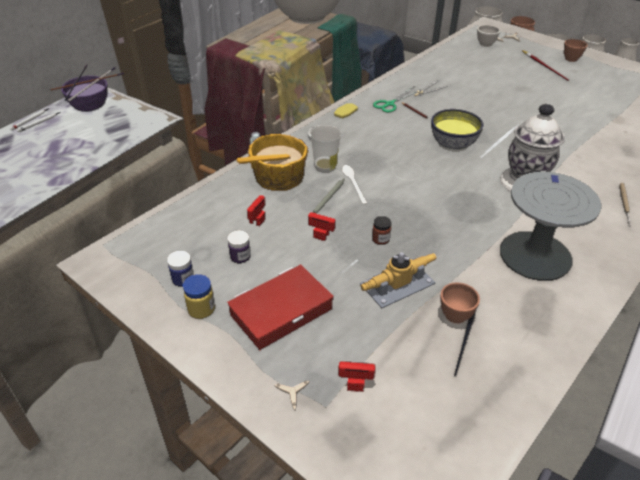

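Top view: the nearest red handle is at (246,315), with the stilt at (219,280), valve at (354,294), cup at (348,351) and pot at (396,253). The other two red ones, at (369,205) and (351,145), are look-alikes. I'll zoom in on the handle and valve.

```bash
python3 - <<'E'
import cv2, numpy as np
t=cv2.imread('pics/top0.png'); s=cv2.imread('pics/scene0.png')
def crop(im,c,r,w,h,o): return cv2.resize(im[r:r+h,c:c+w],o,interpolation=cv2.INTER_CUBIC)
a=crop(t,226,292,40,45,(320,300) if 0 else (267,300)); a=cv2.copyMakeBorder(a,0,0,0,133,0)
b=crop(t,312,262,80,60,(400,300)); c=crop(s,330,352,53,40,(400,300)); d=crop(s,355,245,90,67,(400,300))
cv2.imwrite('pics/m1.png',np.vstack([np.hstack([a,b]),np.hstack([c,d])]))
E
```

```text
(no output)
```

View pics/m1.png

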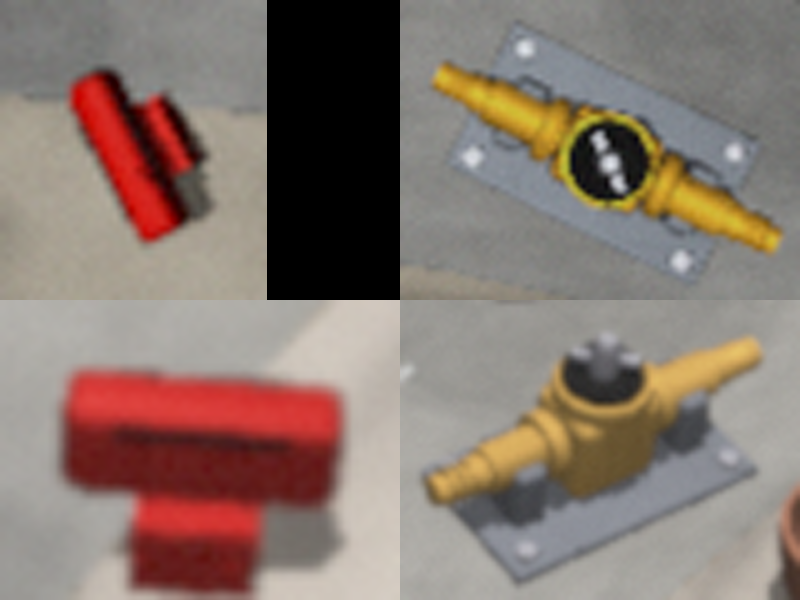

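The montage shows the real handle's wing in top view from about (235,304) to (252,326). In the valve view the pipe ends are near (320,278) and (387,310), and the pin runs from (351.6,289.6) to (356.4,299.6) through the stem at (354,294.4). Next I'll turn these into world positions.

```bash
cat > h.py <<'E'
import numpy as np
def load(n): return dict(np.load(n+'.npz'))
def at_z(c,px,z):
    C=-c['R'].T@c['t']; d=c['R'].T@np.linalg.inv(c['K'])@np.array([*px,1.]); return C+d*(z-C[2])/d[2]
def proj(c,X):
    p=c['K']@(c['R']@np.asarray(X,float)+c['t']); return p[:2]/p[2]
def ang(a,b): d=b-a; return np.degrees(np.arctan2(d[1],d[0]))
E
python3 - <<'E'
from h import *
np.set_printoptions(precision=4,suppress=True)
t,s=load('top'),load('scene')
m=lambda x,y:(226+x/6.67,292+y/6.67); v=lambda x,y:(312+(x-400)/5,262+y/5)
sc=lambda x,y:(330+x/7.55,352+(y-300)/7.5); sv=lambda x,y:(355+(x-400)/4.444,245+(y-300)/4.478)
A=[at_z(t,m(*p),.05) for p in [(72,90),(110,72),(148,240),(187,222)]]
print('handle top',np.mean(A,0),ang(A[0],A[2]),ang(A[1],A[3]), np.linalg.norm(A[0]-A[2]))
print('handle scene',at_z(s,sc(203,437),.036))
a,b=at_z(s,sc(72,385),.05),at_z(s,sc(342,400),.05); print('scene top wing ang',ang(a,b),np.linalg.norm(a-b))
st=at_z(t,v(610,162),.077); st2=at_z(s,sv(604,340),.077); print('stem',st,st2)
p,q=at_z(t,v(598,138),.069),at_z(t,v(622,188),.069); print('pin',ang(p,q),np.linalg.norm(p-q))
p,q=at_z(t,v(440,78),.032),at_z(t,v(775,240),.032); print('pipe',ang(p,q),np.linalg.norm(p-q),(p+q)/2)
sc_=[v(*x) for x in [(524,48),(734,152),(472,156),(681,261)]]
B=[at_z(t,x,.006) for x in sc_]; print('screws',ang(B[0],B[1]),ang(B[2],B[3]),np.mean(B,0))
p,q=at_z(s,sv(435,487),.032),at_z(s,sv(752,352),.032); print('pipe scene',ang(p,q),np.linalg.norm(p-q),(p+q)/2)
for n,px,z in [('cup',(348,350),.045),('pot',(396,253),.046),('stilt',(218,280),.01)]: print(n,at_z(t,px,z))
E
```

```text
handle top [0.489 0.279 0.05 ] -151.30071105138848 -151.05766707820254 0.05189455366955226
handle scene [0.4853 0.282  0.036 ]
scene top wing ang -149.49643280857083 0.05324793931318688
stem [0.5374 0.057  0.077 ] [0.5347 0.059  0.077 ]
pin -153.5822968262015 0.022154324669843777
pipe -114.79081888988016 0.15513601102083288 [0.5364 0.0563 0.032 ]
screws -115.42293456462934 -115.5745382416788 [0.537 0.057 0.006]
pipe scene -116.26538396167781 0.15464429178972608 [0.5343 0.0554 0.032 ]
cup [0.4222 0.0666 0.045 ]
pot [ 0.6225 -0.0303  0.046 ]
stilt [0.5598 0.3486 0.01  ]
```

```bash
cat >> h.py <<'E'
from scipy.spatial.transform import Rotation as Ro
def tri(c1,p1,c2,p2):
    import cv2
    P=[c['K']@np.c_[c['R'],c['t']] for c in (c1,c2)]
    X=cv2.triangulatePoints(P[0],P[1],np.array(p1,float).reshape(2,1),np.array(p2,float).reshape(2,1)); return (X[:3]/X[3]).ravel()
def delta(s,target,xang=None):
    "shift (mm, tool axes) and spin units to bring TCP to target with tool x at xang deg"
    R=Ro.from_rotvec(s['orientation']).as_matrix(); d=1000*R.T@(np.array(target)-s['ee_pos'])
    a=np.degrees(np.arctan2(R[1,0],R[0,0]))
    return np.round(d,1), a, None if xang is None else round(-((xang-a+180)%360-180)/5,2), np.round(R[:,2],4)
E
python3 - <<'E'
from h import *
from plant import sensors
np.set_printoptions(precision=3,suppress=True)
t,s=load('top'),load('scene')
print('knob',tri(t,(604,349),s,(546,110))); print('turntable',tri(t,(472,400),s,(555,200)))
st=sensors.get_state()
print(delta(st,(.43,-.2,.40)),delta(st,(.47,.28,.25),29))
E
```

```text
knob [ 0.453 -0.371  0.179]
turntable [ 0.353 -0.157  0.136]
(array([ 364.2, -321. ,  -97.7]), np.float64(14.887423717014022), None, array([-0.001,  0.001, -1.   ])) (array([ 526.2, -774.4,   52.9]), np.float64(14.887423717014022), np.float64(-2.82), array([-0.001,  0.001, -1.   ]))
```

Request:
step_arm --motion '[364, -321, -60, 0, 364, -321, -60, 0, 364, -321, -60, 0, 364, -321, -60, 0, 364, -321, -60, 0, 364, -321, -60, 0, 364, -321, -60, 0, 364, -321, -60, -1, 526, -774, 0, -2.8, 526, -774, 0, -2.8]'

```text
t: 1.35
ee_pos: [0.4402, -0.0748, 0.3469]
orientation: [-3.041, -0.787, -0.0]
contact_force: [1.4, 0.5, 0.2]
width: 0.088
grasp_force: 0.0
```

```bash
python3 - <<'E'
from h import *
from plant import sensors
st=sensors.get_state(); print(st['t'],st['ee_pos'],st['joint_positions'],delta(st,(.43,.28,.26),29))
E
```

```text
1.35 [ 0.44021113 -0.07476556  0.34686555] [ 0.49694593  0.09276949 -0.46401862  1.91800866  0.04553904  1.1408996
 -1.04892921] (array([ 163.1, -315.2,   86.9]), np.float64(29.003406676450055), np.float64(0.0), array([ 1.e-04,  1.e-04, -1.e+00]))
```

Request:
step_arm --motion '[214, -287, 87, 0, 214, -287, 87, 0, 214, -287, 87, 0, 214, -287, 87, 0, 214, -287, 87, 0, 214, -287, 87, 0, 214, -287, 87, 0, 214, -287, 87, 0]'

```text
t: 2.35
ee_pos: [0.4888, 0.2775, 0.2596]
orientation: [3.042, 0.784, -0.002]
contact_force: [0.1, -0.9, -0.4]
width: 0.0879
grasp_force: 0.0
```

```bash
python3 - <<'E'
from h import *
from plant import sensors, eyes
import cv2
st=sensors.get_state(); c=eyes.calibration('wrist'); im=eyes.snapshot('wrist'); np.savez('w1.npz',**c)
cv2.imwrite('pics/w1.png',im[...,::-1])
print(st['t'],st['ee_pos'],st['joint_positions'],st['contact_force'],delta(st,(.488,.28,.105),29), 'cam',-c['R'].T@c['t'])
print(proj(c,(.488,.28,.05)),proj(c,(.488,.28,0)))
E
```

```text
2.35 [0.48876968 0.27747295 0.25963771] [-0.11369884  0.42289443 -0.640111    1.76890496  0.28718975  1.04610932
 -1.92377864] [ 0.10949682 -0.93018203 -0.42911232] (array([  0.8,  -2.6, 154.6]), np.float64(28.908182710909863), np.float64(-0.02), array([-0.0011, -0.001 , -1.    ])) cam [0.55263995 0.31403776 0.34188604]
[313.78599668 226.14386848] [314.04747216 213.31552841]
```

View pics/w1.png

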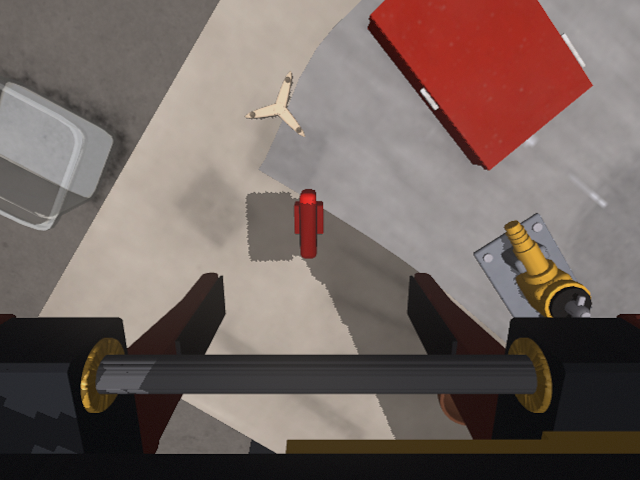

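```bash
python3 - <<'E'
from h import *
import cv2
np.set_printoptions(precision=4,suppress=True)
c=load('w1'); im=cv2.imread('pics/w1.png').astype(int)
m=(im[...,2]>60)&(im[...,1]<60)&(im[...,0]<60)
m[:170]=0;m[275:]=0;m[:,:280]=0;m[:,340:]=0
for r in list(range(186,262,5)): 
    q=np.where(m[r])[0]; print(r,(q.min(),q.max(),im[r,308,2]) if len(q) else None,end=' ')
e=np.array([.8746,.4848]);
for px in [(308.5,224),(308.5,258),(308.5,190),(308.5,197),(308.5,204)]:
  for z in (.05,.022): X=at_z(c,px,z); d=X[:2]-[.488,.28]; print(px,z,X, 'along',d@e*1e3,'perp',d@[-e[1],e[0]]*1e3)
E
```

```text
186 None 191 (np.int64(302), np.int64(314), np.int64(81)) 196 (np.int64(300), np.int64(315), np.int64(206)) 201 (np.int64(296), np.int64(321), np.int64(226)) 206 (np.int64(294), np.int64(322), np.int64(133)) 211 (np.int64(294), np.int64(322), np.int64(133)) 216 (np.int64(294), np.int64(322), np.int64(134)) 221 (np.int64(295), np.int64(322), np.int64(133)) 226 (np.int64(295), np.int64(322), np.int64(133)) 231 (np.int64(295), np.int64(322), np.int64(133)) 236 (np.int64(301), np.int64(315), np.int64(132)) 241 (np.int64(301), np.int64(315), np.int64(131)) 246 (np.int64(300), np.int64(316), np.int64(130)) 251 (np.int64(301), np.int64(316), np.int64(130)) 256 (np.int64(302), np.int64(314), np.int64(118)) 261 None (308.5, 224) 0.05 [0.4875 0.2846 0.05  ] along 1.800698200530497 perp 4.303182604989545
(308.5, 224) 0.022 [0.4812 0.2818 0.022 ] along -5.032713699836727 perp 4.866395090579551
(308.5, 258) 0.05 [0.4618 0.2706 0.05  ] along -27.446562795885875 perp 4.466598136260158
(308.5, 258) 0.022 [0.4531 0.2664 0.022 ] along -37.08560157183072 perp 5.045486722476324
(308.5, 190) 0.05 [0.5119 0.298  0.05  ] along 29.576441369281607 perp 4.147989001495835
(308.5, 190) 0.022 [0.5079 0.2964 0.022 ] along 25.40749680255419 perp 4.696314098316923
(308.5, 197) 0.05 [0.5069 0.2953 0.05  ] along 23.97274124713412 perp 4.179298997760229
(308.5, 197) 0.022 [0.5026 0.2935 0.022 ] along 19.26624577376624 perp 4.7306275952169585
(308.5, 204) 0.05 [0.502  0.2926 0.05  ] along 18.310387283017786 perp 4.210936715268269
(308.5, 204) 0.022 [0.4971 0.2905 0.022 ] along 13.060714366035425 perp 4.765300250955015
```

Request:
step_arm --motion '[1, -6.8, 50, 0, 1, -6.8, 90, 0, 1, -6.8, 120, 0, 1, -6.8, 140, 0, 1, -6.8, 150, 0, 1, -6.8, 154, 0, 1, -6.8, 154, 0]'

```text
t: 3.28
ee_pos: [0.4869, 0.2845, 0.1068]
orientation: [-3.042, -0.783, -0.001]
contact_force: [0.8, -0.1, -0.3]
width: 0.0881
grasp_force: 0.0
```

Request:
step_arm --motion '[0, 0, 0, 0, 0, 0, 0, 0, 0, 0, 0, 0, 0, 0, 0, 0, 0, 0, 0, 0, 0, 0, 0, 0]' --grip 8 --force 15

```text
t: 4.03
ee_pos: [0.4865, 0.2844, 0.1061]
orientation: [3.042, 0.784, -0.0]
contact_force: [-0.1, 1.0, -0.7]
width: 0.0311
grasp_force: 0.0
```

Request:
step_arm --motion '[0, 0, 0, 0, 0, 0, 0, 0, 0, 0, 0, 0, 0, 0, 0, 0]'

```text
t: 4.53
ee_pos: [0.4865, 0.2844, 0.1061]
orientation: [3.042, 0.783, -0.0]
contact_force: [0.4, 0.7, -0.6]
width: 0.0139
grasp_force: 15.0
```

Request:
step_arm --motion '[0, 0, -15, 0, 0, 0, -60, 0, 0, 0, -110, 0, -136, 219, -154, 0.5, -136, 219, -154, 0.5, -136, 219, -154, 0.5, -136, 219, -154, 0.5, -136, 219, -154, 0.5, -136, 219, -154, 0.5, -136, 219, -154, 0.5]' --force 30

```text
t: 5.78
ee_pos: [0.4733, 0.0288, 0.2604]
orientation: [-3.057, -0.721, -0.001]
contact_force: [-0.1, -0.5, -0.4]
width: 0.0138
grasp_force: 30.0
```

```bash
python3 - <<'E'
from h import *
from plant import sensors, eyes
import cv2
st=sensors.get_state(); c=eyes.calibration('wrist'); im=eyes.snapshot('wrist'); np.savez('w2.npz',**c)
cv2.imwrite('pics/w2.png',im[...,::-1])
print(st['t'],st['ee_pos'],st['orientation'],st['joint_positions'],st['contact_force'],st['width'],st['grasp_force'])
print(proj(c,(.536,.058,.077)))
im2=im[:,::][60:420,80:560]
E
```

```text
5.775 [0.47325978 0.02883248 0.26036966] [-3.05710157e+00 -7.20659663e-01 -7.42696015e-04] [ 0.36112232  0.2589224  -0.60998685  1.97018833  0.17857411  0.96466828
 -1.44322143] [-0.05243944 -0.45904272 -0.39870097] 0.013824901944845779 29.99989628791809
[320.29458839 140.29758119]
```

View pics/w2.png

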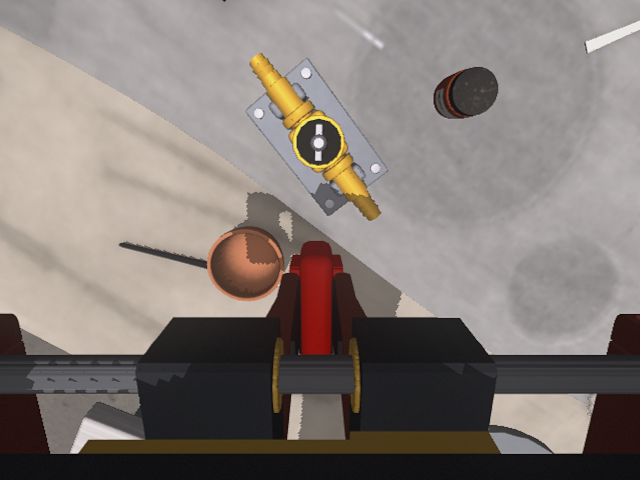

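The wrist view shows the stem at (319,143), with the pin vertical in the image from (319,128) to (319,158), so it is nearly along tool x. The wing is held at columns 302 to 331, with its front end near row 242. Now I'll work out precise offsets.

```bash
python3 - <<'E'
from h import *
import cv2
np.set_printoptions(precision=4,suppress=True)
c=load('w2'); im=cv2.imread('pics/w2.png').astype(int); b,g,r=im[...,0],im[...,1],im[...,2]
p=np.array([.47326,.02883,.26037]); R=Ro.from_rotvec([-3.05710157e+00,-7.20659663e-01,-7.42696015e-04]).as_matrix()
print('toolx',np.degrees(np.arctan2(R[1,0],R[0,0])),R[:,2])
sub=np.zeros(r.shape,bool); sub[115:172,296:342]=1
br=sub&(r>110)&(abs(r-b)<40); dark=sub&(r<60)&(abs(r-b)<30)
ys,xs=np.where(br); print('bright',len(xs),xs.mean(),ys.mean(),xs.min(),xs.max(),ys.min(),ys.max())
n,l,stt,ce=cv2.connectedComponentsWithStats(br.astype(np.uint8)); print(stt.tolist(),ce.tolist())
ys,xs=np.where(dark); print('dark',xs.min(),xs.max(),ys.min(),ys.max())
tool=lambda X:1000*R.T@(X-p)
for name,px,z in [('tip',(319,143),.077),('pin a',(319,125),.069),('pin b',(319.,160),.069),('washer',(319,(ys.min()+ys.max())/2),.060)]: print(name,at_z(c,px,z),tool(at_z(c,px,z)))
red=(r>60)&(g<60)&(b<50)
for row in (240,246,252,258,264,270,280,300,320,340):
    q=np.where(red[row,285:350])[0]+285; print(row,q.min() if len(q) else 0,q.max() if len(q) else 0,im[row,316,2],end='; ')
for X in [(28,0,55),(28,7,55),(28,-7,55),(-28,0,55),(28,0,83),(13,13,83),(13,-13,83)]: print(X,proj(c,p+R@np.array(X)/1000))
# pipe angle
a,d=at_z(c,(259,61),.032),at_z(c,(374,212),.032); print('pipe',ang(a,d),np.linalg.norm(a-d),(a+d)/2)
sc=[at_z(c,x,.005) for x in [(306,72),(376,168),(258,113),(329,203)]]; print('screws',ang(sc[0],sc[1]),ang(sc[2],sc[3]),np.mean(sc,0))
E
```

```text
toolx 26.528676776427 [ 0.0003  0.0008 -1.    ]
bright 501 317.2315369261477 144.5129740518962 296 341 115 171
[[0, 0, 640, 480, 306699], [326, 115, 16, 15, 99], [315, 124, 8, 11, 74], [312, 136, 13, 13, 114], [315, 151, 7, 10, 70], [296, 156, 19, 16, 142], [322, 170, 2, 2, 2]] [[319.50370558756305, 239.65516353167112], [336.4343434343434, 118.92929292929293], [318.8243243243243, 128.95945945945945], [317.9122807017544, 142.10526315789474], [318.0, 155.5], [302.01408450704224, 166.6056338028169], [322.5, 170.5]]
dark 297 339 119 164
tip [0.534 0.058 0.077] [ 67.2209   1.1324 183.4111]
pin a [0.5449 0.0634 0.069 ] [ 79.4326   1.1529 191.4187]
pin b [0.5231 0.0524 0.069 ] [ 55.0286   1.2457 191.4035]
washer [0.5346 0.0582 0.06  ] [ 67.9021   1.2721 200.4115]
240 0 0 110; 246 303 329 85; 252 301 331 85; 258 292 340 116; 264 291 341 137; 270 290 342 143; 280 300 332 143; 300 301 331 142; 320 301 331 141; 340 301 330 139; (28, 0, 55) [318.4724 254.1006]
(28, 7, 55) [336.3175 254.1251]
(28, -7, 55) [300.6262 254.0761]
(-28, 0, 55) [318.0305 376.9153]
(28, 0, 83) [318.0517 235.1841]
(13, 13, 83) [345.2407 265.5823]
(13, -13, 83) [290.6646 265.5083]
pipe -115.07624065386788 0.15142645983048184 [0.5352 0.0577 0.032 ]
screws -115.32013595410737 -115.10905209395753 [0.5341 0.0583 0.005 ]
```

```bash
python3 - <<'E'
from h import *
import cv2
np.set_printoptions(precision=1,suppress=True)
c=load('w2'); im=cv2.imread('pics/w2.png')
p=np.array([.47326,.02883,.26037]); R=Ro.from_rotvec([-3.05710157e+00,-7.20659663e-01,-7.42696015e-04]).as_matrix()
cr=im[230:310,270:370]; cr=cv2.convertScaleAbs(cr,alpha=1.6,beta=30)
cv2.imwrite('pics/w2c.png',cv2.resize(cr,(750,600),interpolation=cv2.INTER_NEAREST))
for X in [(28,7,56),(28,7,84),(28,-7,84),(13,13,84),(13,13,106),(13,-13,106),(-13,13,84)]: print(X,(proj(c,p+R@np.array(X)/1000)-[270,230])*7.5)
E
```

```text
(28, 7, 56) [496.4 175. ]
(28, 7, 84) [472.5  34.8]
(28, -7, 84) [248.1  34.5]
(13, 13, 84) [563.1 261.5]
(13, 13, 106) [539.6 156.1]
(13, -13, 106) [176.1 155.6]
(-13, 13, 84) [554.1 630.4]
```

View pics/w2c.png

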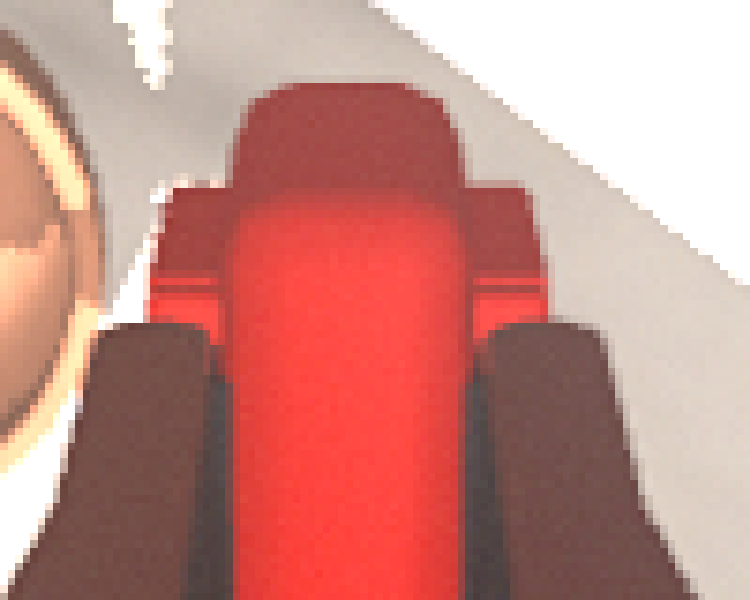

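The crop shows the hub square and centred in the fingers, with its bottom front edge at row 186. Measured in this same camera, the stem is about 69 mm along and 1.5 mm across from the handle, and the pin is about 1.6° off tool x. I'll hover just above the stem and check from the scene camera.

Request:
step_arm --motion '[40, 1, 10, 0, 69, 1.5, 30, 0.3, 69, 1.5, 50, 0.3, 69, 1.5, 62, 0.3, 69, 1.5, 67, 0.3, 69, 1.5, 67, 0.3, 69, 1.5, 67, 0.3]'

```text
t: 6.7
ee_pos: [0.536, 0.0563, 0.1939]
orientation: [3.068, 0.677, 0.002]
contact_force: [-0.4, 1.3, -0.8]
width: 0.014
grasp_force: 30.0
```

```bash
python3 - <<'E'
from h import *
from plant import sensors, eyes
import cv2
st=sensors.get_state(); im=eyes.snapshot('scene'); tp=eyes.snapshot('top')
s=load('scene');t=load('top'); p=st['ee_pos'];R=Ro.from_rotvec(st['orientation']).as_matrix()
print(st['t'],p,delta(st,p,0)[1],st['joint_positions'],st['contact_force'])
cv2.imwrite('pics/top2.png',tp[...,::-1])
cr=im[215:305,350:450,::-1]; cv2.imwrite('pics/s2.png',cv2.resize(cr,(660,594),interpolation=cv2.INTER_CUBIC))
q=lambda X:(proj(s,X)-[350,215])*6.6
print('tip if below',q([p[0],p[1],.077]),'seat',q([p[0],p[1],.06]))
for X in [(13,13,106),(13,-13,106),(-13,13,106),(-13,-13,106)]: print(X,q(p+R@np.array(X)/1e3))
E
```

```text
6.7 [0.53600397 0.05627911 0.19390748] 24.8773758501302 [ 0.24043001  0.45000586 -0.55888475  1.89244301  0.30381323  0.88236949
 -1.60539303] [-0.44761343  1.30458731 -0.8037359 ]
tip if below [336.47226676 249.09217453] seat [329.95286566 295.95276985]
(13, 13, 106) [293.44090962 179.41389602]
(13, -13, 106) [286.76288981 246.32327819]
(-13, 13, 106) [393.04799833 190.63491454]
(-13, -13, 106) [388.21494391 257.95553709]
```

View pics/s2.png

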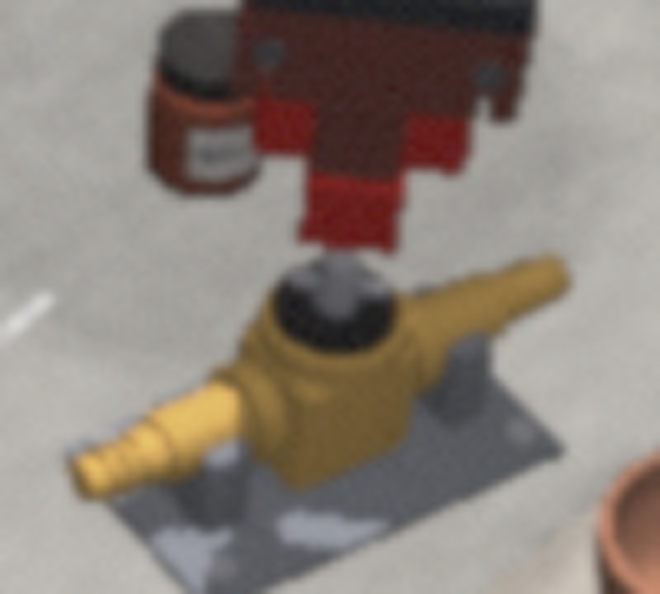

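Scene crop: the hub's lower edge runs (300,240)-(396,252), just above the stem tip at about (337,257), with the washer centred at about (335,306). The along-x position looks 1.5–2 mm short and across-y is unclear, so I'll take a close wrist crop.

```bash
python3 - <<'E'
from h import *
from plant import sensors, eyes
import cv2
np.set_printoptions(precision=1,suppress=True)
st=sensors.get_state(); c=eyes.calibration('wrist'); im=eyes.snapshot('wrist'); np.savez('w3.npz',**c)
cv2.imwrite('pics/w3.png',im[...,::-1])
p=st['ee_pos'];R=Ro.from_rotvec(st['orientation']).as_matrix()
cr=cv2.convertScaleAbs(im[190:310,240:400,::-1],alpha=1.6,beta=30)
cv2.imwrite('pics/w3c.png',cv2.resize(cr,(800,600),interpolation=cv2.INTER_NEAREST))
q=lambda X:(proj(c,X)-[240,190])*5
P=lambda X:q(p+R@np.array(X)/1e3)
for X in [(13,13,106),(13,-13,106)]: print(X,P(X))
z=(p[2]-.06)*1e3
print('washer',P((17,0,z)),P((0,17,z)),P((0,-17,z)),P((-17,0,z)),'tip',P((0,0,z-17)),'pin end',P((13,0,z-9)))
E
```

```text
(13, 13, 106) [509.5 304. ]
(13, -13, 106) [267.2 303.7]
washer [387.3 202.2] [524.3 335.3] [249.6 334.9] [386.6 462.8] tip [387.5 382.8] pin end [387.5 254.6]
```

View pics/w3c.png

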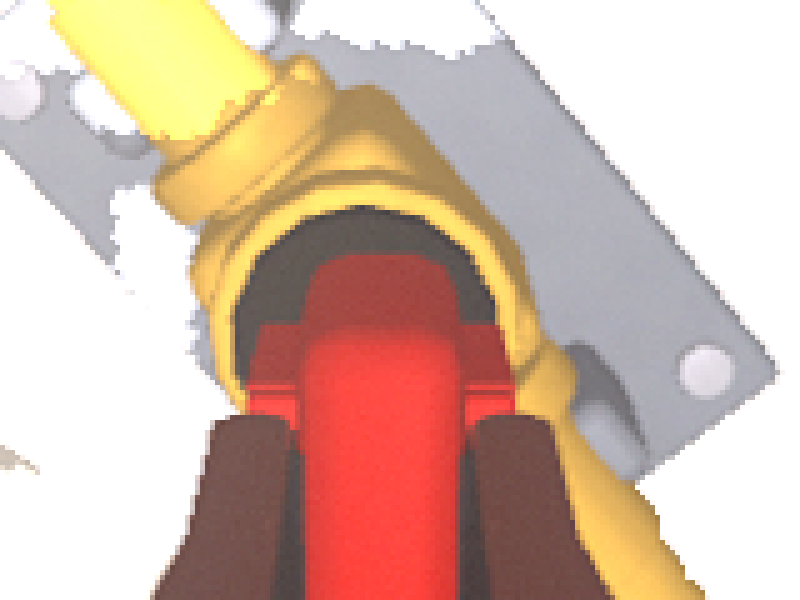

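In this wrist crop the hub's centre column is 381 and the washer's is about 366. That means about −1.9 mm in tool y (the arm was still settling at the earlier reading) and about +1.3 mm in tool x. I'll correct for that and lower gently onto the stem tip.

Request:
step_arm --motion '[1.3, -1.9, 0, 0, 1.3, -1.9, 3, 0, 1.3, -1.9, 6, 0, 1.3, -1.9, 9, 0, 1.3, -1.9, 12, 0, 1.3, -1.9, 14, 0, 1.3, -1.9, 16, 0, 1.3, -1.9, 16, 0]'

```text
t: 7.85
ee_pos: [0.5361, 0.0585, 0.177]
orientation: [-3.068, -0.677, 0.0]
contact_force: [0.1, 0.3, -1.0]
width: 0.0135
grasp_force: 30.0
```

Request:
step_arm --motion '[0, 0, 1, 0, 0, 0, 2, 0, 0, 0, 3, 0, 0, 0, 4, 0, 0, 0, 4, 0, 0, 0, 4, 0]'

```text
t: 8.6
ee_pos: [0.5361, 0.0585, 0.1732]
orientation: [3.068, 0.677, -0.0]
contact_force: [-0.2, -0.4, -0.8]
width: 0.0138
grasp_force: 30.0
```

Request:
step_arm --motion '[0, 0, 1, 0, 0, 0, 2, 0, 0, 0, 3, 0, 0, 0, 4, 0, 0, 0, 4, 0, 0, 0, 4, 0]'

```text
t: 9.35
ee_pos: [0.5361, 0.0586, 0.1692]
orientation: [3.068, 0.677, 0.0]
contact_force: [-0.5, -0.6, -0.7]
width: 0.0138
grasp_force: 30.0
```

Request:
step_arm --motion '[0, 0, 1, 0, 0, 0, 2, 0, 0, 0, 3, 0, 0, 0, 3.5, 0, 0, 0, 4, 0, 0, 0, 4, 0, 0, 0, 4, 0]'

```text
t: 10.22
ee_pos: [0.5361, 0.0585, 0.1652]
orientation: [3.068, 0.677, -0.0]
contact_force: [-0.6, -0.0, -0.5]
width: 0.0139
grasp_force: 30.0
```

Request:
step_arm --motion '[0, 0, 0.5, 0, 0, 0, 1, 0, 0, 0, 1.5, 0, 0, 0, 1.5, 0, 0, 0, 1.5, 0]'

```text
t: 10.85
ee_pos: [0.5361, 0.0586, 0.1638]
orientation: [3.068, 0.677, 0.0]
contact_force: [-2.7, -0.2, 3.6]
width: 0.0138
grasp_force: 30.0
```

Contact came only at home height (about 4 N, underside near 58 mm), with no resistance at pin height, so the slot is over the pin and the handle is seated. Next I turn clockwise in slow stages, with a firmer grip and watching the forces.

Request:
step_arm --motion '[0, 0, -0.5, 0.4, 0, 0, -0.5, 0.8, 0, 0, -0.5, 1.2, 0, 0, -0.5, 1.6, 0, 0, -0.5, 2.0, 0, 0, -0.5, 2.4, 0, 0, -0.5, 2.8, 0, 0, -0.5, 3.2, 0, 0, -0.5, 3.2]' --force 45

```text
t: 11.98
ee_pos: [0.5364, 0.0583, 0.1643]
orientation: [3.132, 0.242, 0.001]
contact_force: [3.2, -3.0, 1.9]
width: 0.0132
grasp_force: 45.0
```

```bash
python3 - <<'E'
from h import *
from plant import sensors
st=sensors.get_state(); print(st['ee_pos'],delta(st,st['ee_pos'])[1],st['contact_force'],st['wrist_torque'],st['joint_positions'][6])
E
```

```text
[0.5364365  0.05832934 0.16429722] 8.83481078588505 [ 3.2115683  -2.95864891  1.86496037] [-0.690162   -0.71485317  0.10105601] -1.878114371865173
```

Request:
step_arm --motion '[0, 0, 0, 0.4, 0, 0, 0, 0.8, 0, 0, 0, 1.2, 0, 0, 0, 1.6, 0, 0, 0, 2.0, 0, 0, 0, 2.4, 0, 0, 0, 2.8, 0, 0, 0, 3.2, 0, 0, 0, 3.6, 0, 0, 0, 4]'

```text
t: 13.22
ee_pos: [0.5364, 0.0579, 0.1642]
orientation: [3.126, -0.309, 0.001]
contact_force: [3.0, -5.3, 3.1]
width: 0.0135
grasp_force: 45.0
```

```bash
python3 - <<'E'
from h import *
from plant import sensors
st=sensors.get_state(); print(st['ee_pos'],delta(st,st['ee_pos'],-25.3)[1:3],st['contact_force'],st['wrist_torque'],st['joint_positions'][6])
E
```

```text
[0.53636267 0.05789208 0.16422489] (np.float64(-11.284110770695039), np.float64(2.8)) [ 2.98188037 -5.28602419  3.05391105] [-1.11295499 -0.87477888  0.16650501] -2.181525636968834
```

Request:
step_arm --motion '[0.2, 0.2, 0, 0.4, 0.3, 0.4, 0, 0.8, 0.3, 0.4, 0, 1.2, 0.3, 0.4, 0, 1.6, 0.3, 0.4, 0, 2.0, 0.3, 0.4, 0, 2.4, 0.3, 0.4, 0, 2.8, 0.3, 0.4, 0, 3.2, 0.3, 0.4, 0, 3.6, 0.3, 0.4, 0, 3.6]'

```text
t: 14.48
ee_pos: [0.5363, 0.0574, 0.1641]
orientation: [3.039, -0.793, 0.0]
contact_force: [3.0, -5.9, 3.3]
width: 0.0139
grasp_force: 45.0
```

```bash
python3 - <<'E'
from h import *
from plant import sensors
st=sensors.get_state(); print(st['ee_pos'],delta(st,st['ee_pos'],-25.3)[1:3],st['contact_force'],st['wrist_torque'],st['joint_positions'][6])
E
```

```text
[0.53630986 0.05744178 0.16412433] (np.float64(-29.250091018339297), np.float64(-0.79)) [ 3.00428318 -5.94913529  3.32336474] [-1.16349816 -0.67518212  0.07846305] -2.4522359818784265
```

Request:
step_arm --motion '[0.3, 0.2, 0, -0.2, 0.7, 0.5, -0.5, -0.4, 0.7, 0.5, -0.5, -0.6, 0.7, 0.5, -0.5, -0.8, 0.7, 0.5, -0.5, -0.8, 0.7, 0.5, -0.5, -0.8]'

```text
t: 15.22
ee_pos: [0.5363, 0.0578, 0.1645]
orientation: [-3.066, 0.682, 0.002]
contact_force: [-1.5, 0.0, 2.7]
width: 0.0137
grasp_force: 45.0
```

```bash
python3 - <<'E'
from h import *
from plant import sensors
st=sensors.get_state(); print(st['ee_pos'],delta(st,st['ee_pos'],-25.3)[1:3],st['contact_force'],st['wrist_torque'],st['joint_positions'][6])
E
```

```text
[0.53625836 0.05783591 0.16448228] (np.float64(-25.09392841394435), np.float64(0.04)) [-1.50464523  0.0212819   2.74289425] [0.09358821 0.28869476 0.02065824] -2.388334149480023
```

Forces and torque are near zero and the tool is at −25.1°, square to the pipe. Releasing now, then lifting to inspect.

Request:
step_arm --motion '[0, 0, 0, 0, 0, 0, 0, 0, 0, 0, 0, 0, 0, 0, 0, 0, 0, 0, 0, 0]' --grip 60

```text
t: 15.85
ee_pos: [0.5367, 0.0573, 0.1647]
orientation: [-3.066, 0.683, -0.0]
contact_force: [0.0, -0.5, -0.4]
width: 0.0588
grasp_force: 0.0
```

Request:
step_arm --motion '[0, 0, -10, 0, 0, 0, -40, 0, 0, 0, -80, 0, -60, 0, -120, 0, -60, 0, -130, 0, -60, 0, -130, 0, -60, 0, -130, 0]'

```text
t: 16.73
ee_pos: [0.4828, 0.082, 0.294]
orientation: [3.066, -0.684, -0.001]
contact_force: [-0.0, 0.2, -0.1]
width: 0.0601
grasp_force: 0.0
```

```bash
python3 - <<'E'
from h import *
from plant import sensors, eyes
import cv2
np.set_printoptions(precision=4,suppress=True)
st=sensors.get_state(); c=eyes.calibration('wrist'); im=eyes.snapshot('wrist')[...,::-1]; np.savez('w4.npz',**c); sc=eyes.snapshot('scene')[...,::-1]
cv2.imwrite('pics/w4.png',im)
print(st['t'],st['ee_pos'],st['contact_force'],delta(st,st['ee_pos'])[1])
x,y=proj(c,(.5355,.058,.11)); x0,y0=int(x)-80,max(0,int(y)-90); print(x0,y0)
a=cv2.resize(im[y0:y0+180,x0:x0+160],(400,450)); b=cv2.resize(sc[205:305,355:444],(400,450),interpolation=cv2.INTER_CUBIC)
cv2.imwrite('pics/m4.png',np.hstack([a,b]))
E
```

```text
16.725 [0.4828 0.082  0.294 ] [-0.0205  0.2328 -0.1181] -25.170227524375836
235 65
```

View pics/m4.png

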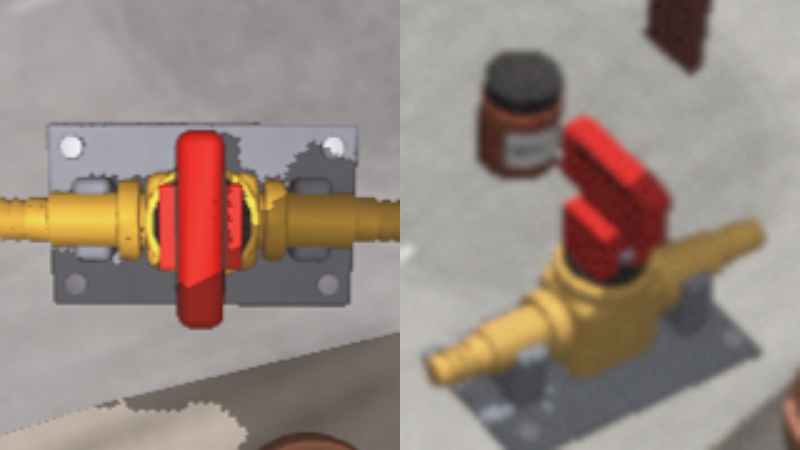

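The wrist view shows the wing at (200,130)-(200,328), square across the pipe. The scene view shows the hub down on the washer with the pin end inside the slot. One numeric check of angle and height, then I hand in.

```bash
python3 - <<'E'
from h import *
import cv2
from plant import ticket
c=load('w4'); im=cv2.imread('pics/w4.png').astype(int)
k=lambda x,y:(235+x/2.5,65+y/2.5)
red=(im[...,2]>60)&(im[...,1]<70)&(im[...,0]<70)
mid=[]
for r in list(range(65+54,65+72,2))+list(range(65+110,65+128,2)):
    q=np.where(red[r,300:335])[0]+300; mid.append(at_z(c,(q.mean(),r),.11))
mid=np.array(mid); wing=np.degrees(np.arctan(np.polyfit(mid[:,0],mid[:,1],1)[0]))
S=[at_z(c,k(*p),.005) for p in [(70,147),(333,147),(76,285),(328,285)]]
v=(ang(S[0],S[1])+ang(S[2],S[3]))/2
a,b=at_z(c,k(200,130),.11),at_z(c,k(200,328),.11)
print('wing',wing,'plate y',v,'off square',(wing-v)%180-90,'len at z=.11',np.linalg.norm(a-b),'at .119',np.linalg.norm(at_z(c,k(200,130),.119)-at_z(c,k(200,328),.119)))
if abs((wing-v)%180-90)<2.5: print(ticket.finish_job())
E
```

```text
wing -25.323077956266403 plate y -115.08830625239209 off square -0.23477170387431556 len at z=.11 0.05485226755618683 at .119 0.05299891572067075
the job is handed in; nothing more can be done
None
```

The handle is fully home on the stem, the valve is shut with the wing within about 0.3° of square across the pipe, and the job is handed in with the gripper clear; the stem's own angle is hidden under the handle and could not be measured.

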